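Weigh the short candle hemmed in at the back of the cooling tray

TASK

The short red candle tin at the back of the cooling tray is due for weighing, but the three tall tins stand in its way: first stand all three tall tins on the cardboard sheet, then set the short tin in the middle of the scale's pan, and then put each tall tin back on the tray in the very spot where it stood at the start, so that the batch keeps its order. Keep every tin upright, and set it down rather than drop it. Leave the tape roll, the putty knife and the jar of wicks where they are.

Things in the scene. Friction and masses are not known exactly. Their poses are not given: they have to be found in the camera images.
- tin_short: The short tin: bare steel, red wax, 56 mm in diameter, 46 mm high, about 0.10 kg; a wooden wick cross stands 10 mm above its rim. Origin at the centre of its underside, z up. At the start it stands in the middle of the tray's back row with tall tins only 8 mm away on its left, right and front, so that a gripper cannot get down to it until they are moved.
- tin_white: A tall slim tin, bare steel, filled with white wax: a cylinder 56 mm in diameter and 125 mm high, about 0.27 kg. A cross of wooden wick strips (34 mm across) stands 10 mm above its rim. Origin at the centre of its underside, z up. Which of the tray's three tall-tin spots it has varies; where it stands at the start is its own spot.
- tin_gold: A tall slim tin, gold-lacquered, filled with honey-yellow wax: a cylinder 56 mm in diameter and 125 mm high, about 0.27 kg. A cross of wooden wick strips (34 mm across) stands 10 mm above its rim. Origin at the centre of its underside, z up. Which of the tray's three tall-tin spots it has varies; where it stands at the start is its own spot.
- tin_green: A tall slim tin, green-painted, filled with green wax: a cylinder 56 mm in diameter and 125 mm high, about 0.27 kg. A cross of wooden wick strips (34 mm across) stands 10 mm above its rim. Origin at the centre of its underside, z up. Which of the tray's three tall-tin spots it has varies; where it stands at the start is its own spot.
- tray: Shallow aluminium tray, fixed, 170 mm (its x) by 230 mm (its y). Floor 4 mm and rim 14 mm above the table, walls 4 mm thick. Origin at the centre of its underside; x points to the back row, away from the robot, give or take its yaw (14 degrees). Tins stand on the floor at about (x, y) mm in its frame: back row (32, 64), (32, 0), (32, -64); front (-32, 0).
- cardboard: The side area: a flat sheet of brown cardboard lying on the table, fixed, 180 mm (its x) by 260 mm (its y), 4 mm thick. Origin at the centre of its underside. It lies on one side of the tray, left or right.
- scale: White kitchen scale, fixed, with a round flat steel pan 130 mm in diameter that does not sink; the pan's top is 36 mm above the table. Origin on the table straight below the pan's centre; x points away from the dark display. The housing reaches 105 mm to -x, 65 mm to +x, 75 mm to each side. It stands beside the tray, across from the cardboard.
- tape: Bystander: a roll of buff packing tape lying flat on the table, 90 mm in diameter, 25 mm high. Origin at the centre of its underside. To be left alone.
- knife: Bystander: a putty knife lying flat between the robot and the tray, 195 mm long, wooden handle 18 mm high and steel blade 50 mm wide. Origin on the underside near the joint of handle and blade, x towards the blade. To be left alone.
- jar: Bystander: an open glass jar 72 mm in diameter and 75 mm high with wooden wick strips in it, reaching about 95 mm high. Origin at the centre of its underside. To be left alone.
Mind the look-alikes: they are no part of the job. Leave any blue look-alike of the tin_white alone.

How it is judged:
On the way, in this order (a step that is already met when the one before it is completed fails the run):
1. all three tall tins stand upright on the cardboard sheet, wholly on it (to 8 mm), released and at rest, while the short tin is still in its place (within 20 mm) (x of tin_white in the frame of cardboard between -0.07 and 0.07 m and y of tin_white in the frame of cardboard between -0.11 and 0.11 m and z of tin_white in the frame of cardboard between 0 and 0.01 m and angle between each of tin_white, tin_gold, tin_green's own z axis and vertical below 0.08 rad and linear speed of each of tin_white, tin_gold, tin_green below 0.02 m/s and contact force between the fingers and tin_white below 0.1 N and x of tin_gold in the frame of cardboard between -0.07 and 0.07 m and y of tin_gold in the frame of cardboard between -0.11 and 0.11 m and z of tin_gold in the frame of cardboard between 0 and 0.01 m and contact force between the fingers and tin_gold below 0.1 N and x of tin_green in the frame of cardboard between -0.07 and 0.07 m and y of tin_green in the frame of cardboard between -0.11 and 0.11 m and z of tin_green in the frame of cardboard between 0 and 0.01 m and contact force between the fingers and tin_green below 0.1 N and distance of tin_short from where it was at the start of the episode below 0.02 m), for 0.2 s.
2. the short tin stands on the scale's pan, centred within 15 mm, upright and released (horizontal distance between tin_short and scale below 0.015 m and z of tin_short in the frame of scale between 0.031 and 0.041 m and angle between tin_short's own z axis and vertical below 0.08 rad and linear speed of tin_short below 0.02 m/s and contact force between the fingers and tin_short below 0.1 N), for 0.2 s.
At the end, for the whole second after the job is handed in: The short tin stands upright on the scale's pan, its centre within 15 mm of the pan's; each tall tin stands upright on the tray within 12 mm of where it stood at the start; all are released and at rest (all of step 2 and distance of each of tin_white, tin_gold, tin_green from where it was at the start of the episode below 0.012 m and angle between each of tin_white, tin_gold, tin_green's own z axis and vertical below 0.08 rad and linear speed of each of tin_white, tin_gold, tin_green below 0.02 m/s and contact force between the fingers and tin_white below 0.1 N and contact force between the fingers and tin_gold below 0.1 N and contact force between the fingers and tin_green below 0.1 N); the robot touches nothing.
It fails at once if a tin is tipped by more than 35 degrees (angle between any of tin_white, tin_gold, tin_green, tin_short's own z axis and vertical above 0.61 rad).
It fails at once if a tin is dropped: it falls free of the fingers faster than 0.7 m/s (a drop of about 25 mm) ((linear speed of tin_white above 0.7 m/s and contact force between the fingers and tin_white below 0.1 N) or (linear speed of tin_gold above 0.7 m/s and contact force between the fingers and tin_gold below 0.1 N) or (linear speed of tin_green above 0.7 m/s and contact force between the fingers and tin_green below 0.1 N) or (linear speed of tin_short above 0.7 m/s and contact force between the fingers and tin_short below 0.1 N)).
It fails at once if the tape roll, the putty knife or the jar is moved by more than 25 mm (distance of any of tape, knife, jar from where it was at the start of the episode above 0.025 m).
It also fails if it takes over 134 s, if anything falls off the work surface, if the arm or the gripper's body presses on something with over 40 N, if the wrist force passes 120 N, or if a joint passes its speed limit or range.

ROBOT

A 6-joint arm with a two-finger parallel gripper is mounted at the origin on the work surface. World frame = base frame: x ahead of the robot, y to its left, z up, the work surface at z = 0. Lengths are in m, angles in rad, forces in N, time in s.
With the tool pointing down it reaches from about 0.325 to 0.875 m from the base axis. Payload 4.4 kg.
Tool frame: the origin (TCP) lies midway between the tips of the shut fingers; the grasp point (between the pads) lies 19 mm behind it (grip_depth is the distance from the TCP to the grasp point, in m); y points along the fingers, x is the direction in which the jaws open and shut, and the axes are right-handed (so a half turn about y gives the same grasp; the last joint's range is limited). The gripper opens to 85 mm and grips with 20 to 120 N. Pads are 22 mm wide; open, the fingers measure 114 mm over their backs; the gripper's body (76 mm by 85 mm) begins 54 mm behind the grasp point. The pads swing forward as they close: fully open they stand 13 mm farther back than shut.
Start: joints at [-1.319, 0.207, 1.542, -0, 1.393, -0.15], TCP at [0.225, -0.529, 0.231] pointing down, gripper open.
Joint ranges: [-2.73, 2.73], [-0.86, 2.22], [0.23, 2.46], [-1.11, 4.25], [0.08, 2.63], [-2.82, 2.82]. Speed limits (rad/s): [2.79, 2.79, 3.14, 3.14, 3.14, 3.14].

INTERFACE

Orientations are given as a unit quaternion [w, x, y, z].
In Python, from bench import move_ptp, servo_line, move_joints, move_gripper, wait, solve_ik, sense, capture, camera_info, Unreachable, finish_job, grip_depth gives the robot as it stands. Calls block until the motion is done:
- move_ptp(position, orientation): joint-space move of the TCP to a pose.
- servo_line(position, ori=None, v=0.15, guard=None): straight line of the TCP; ori=None keeps the orientation; v is the mean speed in m/s. With guard (N) it stops when the force on the tool has changed by that much, and returns True; else False.
- move_joints(angles): joint-space move.
- move_gripper(opening): opening from 0.0 (shut) to 1.0 (fully open); the grip force is fixed at half the most; returns when the fingers have stopped.
- wait(seconds).
- solve_ik(position, orientation): joint angles nearest the present ones, or None.
- sense(): the state.
- capture(name): name is "scene" or "top" or "wrist"; returns the picture (400x640x3 uint8, red, green, blue); there is no depth.
- camera_info(name): a dict with "intrinsics" (3x3 intrinsics, pixels), "distortion" ([k1, k2, p1, p2, k3] as OpenCV has them; the pictures are not rectified), "R" (3x3) and "t" (3): a world point X has camera coordinates R X + t. Camera axes: x right, y down, z forward; pixel columns grow to the right and rows downward; lengths in m; the calibration is good to about 2 mm. A picture is of the moment at which its call begins: read the wrist's pose just before it. camera_info takes no time and is no camera call; for the wrist camera it gives the pose at the moment of the call.
A pose or a line that the arm cannot do raises Unreachable and nothing moves.
- finish_job(): hands the job in, once; it reports no verdict.
The state is a dict: "clock": time; "joint_pos": joint angles; "dq": joint speeds; "tau": joint torques, N m; "tool_pos": TCP position; "tool_rot": TCP orientation; "force": force on the tool from outside, world axes, zero at the start; "wrist_torque": the same for the moment, N m; "finger_gap": opening from 0.0 (shut) to 1.0 (fully open).
Only numpy, scipy, OpenCV 4.12 (cv2) and the standard library are available. Lean on these libraries where they do the work, as an engineer would, in place of code of your own. Each camera call takes 0.05 s, during which the arm holds its last target. There are 200 camera calls.

## Working session

There is one attempt and no reset: what is moved stays moved. The work goes in short steps, each a Python script; the robot and the scene stay as the last script left them, time stands still between calls to the robot, and variables do not carry over. Pictures are saved under pics/ and viewed, about 12 in all and at most 16, crops included, and the job is handed in when it is done.

```bash
mkdir -p pics; ls
python3 - <<'E'
from bench import *
import cv2
for n in("scene","top"):
    cv2.imwrite(f"pics/{n}0.png",capture(n)[:,:,::-1]); c=camera_info(n); print(n,c)
print(sense())
print(grip_depth)
E
```

```text
pics
scene {'intrinsics': array([[364.97923225,   0.        , 318.0157514 ],
       [  0.        , 364.97923225, 195.71394648],
       [  0.        ,   0.        ,   1.        ]]), 'distortion': array([0.00182427, 0.        , 0.        , 0.        , 0.        ]), 'R': array([[-0.69916713,  0.71482887, -0.01360224],
       [ 0.53938679,  0.51489023, -0.66629569],
       [-0.46928373, -0.47318891, -0.74556357]]), 't': array([ 0.43739722, -0.29064266,  1.22315108])}
top {'intrinsics': array([[377.54290949,   0.        , 314.71796254],
       [  0.        , 377.54290949, 197.80869529],
       [  0.        ,   0.        ,   1.        ]]), 'distortion': array([-0.07729927,  0.        ,  0.        ,  0.        ,  0.        ]), 'R': array([[ 0.01558638, -0.99987335, -0.00321566],
       [-0.99817551, -0.01537212, -0.05838959],
       [ 0.05833276,  0.00411988, -0.99828869]]), 't': array([-0.00986607,  0.63065308,  0.87585823])}
{'clock': 0.1, 'joint_pos': array([-1.31851546e+00,  2.07368794e-01,  1.54280538e+00, -2.08181828e-05,
        1.39351082e+00, -1.50518142e-01]), 'dq': array([ 3.80688675e-05, -6.25474813e-04, -4.21913152e-03, -3.67730596e-04,
        6.66902278e-04,  5.66314808e-04]), 'tau': array([-4.81611387e-04, -3.84089255e+01, -2.92549199e+01, -2.16982344e-04,
        4.90057748e-03, -2.39721992e-06]), 'tool_pos': array([ 0.22519844, -0.52832285,  0.23022528]), 'tool_rot': array([ 0.59040499, -0.58942413,  0.39042598, -0.38931825]), 'force': array([ 0.96151951, -0.47803703, -0.02020534]), 'wrist_torque': array([-0.00327535,  0.0052838 ,  0.04201933]), 'finger_gap': 1.001205286800007}
0.0187
```

View pics/top0.png

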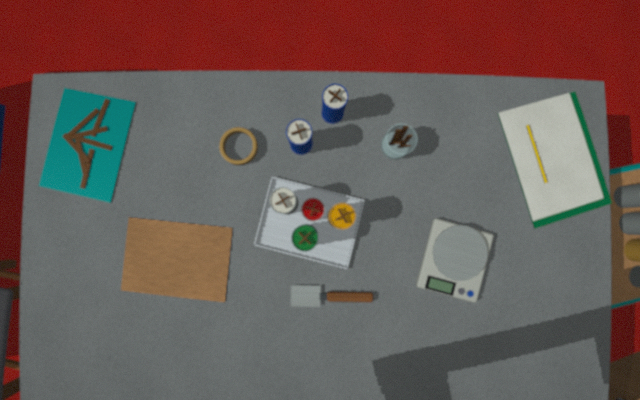

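View pics/scene0.png

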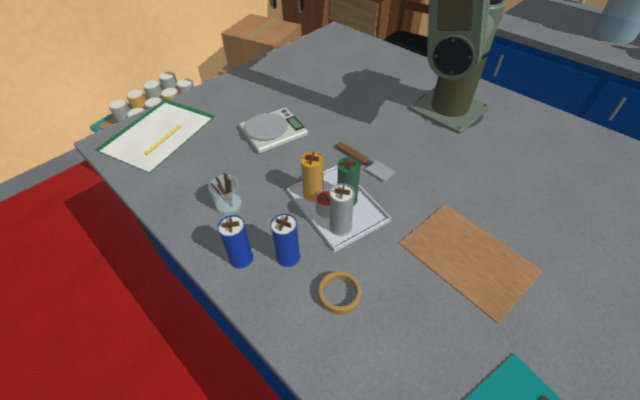

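Top view: the tray's tins are white (284,201), short red (313,209), gold (342,216) and green (305,237). The blue look-alikes are at (300,136) and (335,103), outside the tray, so I'll leave them. The cardboard is at (178,260) on the left, and the scale pan is at (461,252). Next I'll measure these and check a close crop.

```bash
cat > h.py <<'E'
from bench import *
import numpy as np, cv2
from scipy.spatial.transform import Rotation as Rn
def ray(cam,px,z):
    "pixels (n,2) -> world points on plane height z"
    p=cv2.undistortPoints(np.float64(px).reshape(-1,1,2),cam["intrinsics"],cam["distortion"]).reshape(-1,2)
    d=np.c_[p,np.ones(len(p))]@cam["R"]; o=-cam["R"].T@cam["t"]
    return (o+d*((z-o[2])/d[:,2])[:,None])[:,:2]
def proj(cam,X):
    return cv2.projectPoints(np.float64(X).reshape(-1,1,3),cv2.Rodrigues(cam["R"])[0],cam["t"],cam["intrinsics"],cam["distortion"])[0].reshape(-1,2)
def quat(a):
    "tool y down, jaws (tool x) along world angle a"
    x=np.array([np.cos(a),np.sin(a),0]); y=np.array([0,0,-1.])
    q=Rn.from_matrix(np.c_[x,y,np.cross(x,y)]).as_quat(); return q[[3,0,1,2]]
def blobs(m,lo):
    n,_,s,c=cv2.connectedComponentsWithStats(m.astype(np.uint8)); return [(s[i,4],c[i]) for i in range(1,n) if s[i,4]>=lo]
E
python3 - <<'E'
from h import *
I=cv2.imread("pics/top0.png"); c=camera_info("top"); H=cv2.cvtColor(I,cv2.COLOR_BGR2HSV)
h,s,v=cv2.split(H)
for n,p in dict(white=(284,201),red=(313,209),gold=(342,216),green=(305,237)).items():
    x,y=p; w=10; P=H[y-w:y+w+1,x-w:x+w+1].astype(int); 
    m=(P[...,2]<(np.median(P[...,2])*.75)) 
    b=blobs(m,20); print(n,[(k,(q+[x-w,y-w]).round(1),ray(c,[q+[x-w,y-w]],.06 if n=="red" else .139).round(4)) for k,q in b])
def rect(m,z,n):
    cs,_=cv2.findContours(m.astype(np.uint8),cv2.RETR_EXTERNAL,cv2.CHAIN_APPROX_NONE); k=max(cs,key=cv2.contourArea)
    pts=ray(c,k.reshape(-1,2),z); r=cv2.minAreaRect((pts*1000).astype(np.float32)); print(n,r, "box",(cv2.boxPoints(r)).round(0).tolist())
reg=np.zeros(h.shape,bool); reg[205:315,105:245]=1
rect(reg&(h<20)&(s>70),.004,"card")
reg[:]=0; reg[210:310,405:505]=1
rect(reg&(v>125),.03,"scale")
T=np.zeros(h.shape,bool);T[170:275,245:375]=1
rect(cv2.morphologyEx((T&(v>115)).astype(np.uint8),cv2.MORPH_OPEN,np.ones((3,3))),.014,"tray")
A=cv2.resize(I[170:275,245:375],None,fx=4.5,fy=4.5,interpolation=cv2.INTER_CUBIC)
B=cv2.resize(I[210:310,405:505],None,fx=2,fy=2,interpolation=cv2.INTER_CUBIC)
A=cv2.copyMakeBorder(A,0,0,0,205,cv2.BORDER_CONSTANT); A[:200,-200:]=B; cv2.imwrite("pics/crop.png",A)
E
```

```text
white [(np.int32(58), array([283.4, 199.9]), array([[0.6183, 0.0635]]))]
red []
gold [(np.int32(61), array([344. , 214.8]), array([[ 0.5897, -0.061 ]]))]
green [(np.int32(43), array([305.9, 236.9]), array([[0.5436, 0.0162]]))]
card ((478.2088317871094, 333.7368469238281), (260.3528137207031, 179.5880889892578), 85.42920684814453) box [[378.0, 211.0], [557.0, 197.0], [578.0, 456.0], [399.0, 471.0]]
scale ((488.5870361328125, -329.7087707519531), (148.5953826904297, 167.16827392578125), 75.31636047363281) box [[389.0, -380.0], [551.0, -423.0], [588.0, -279.0], [427.0, -237.0]]
tray ((570.61279296875, 14.615814208984375), (234.907958984375, 178.1230926513672), 76.11874389648438) box [[456.0, -78.0], [629.0, -121.0], [685.0, 107.0], [512.0, 150.0]]
```

View pics/crop.png

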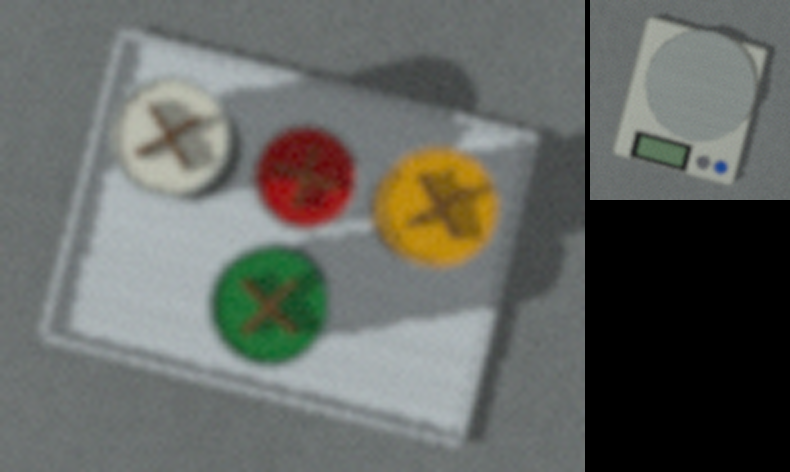

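The crop confirms the choice: short red tin at about (313,209), with white to its left, gold to its right and green in front. Their disc centres are clear. I'll move above the tray and then the scale for close wrist views.

Run:
```python
from h import *
c=camera_info("top")
print("tall",ray(c,[(283.9,200.7),(342.3,216),(305.2,237.8)],.129).round(4).tolist(),"red",ray(c,[(313,209.1)],.05),"pan",ray(c,[(460,252.5)],.036))
import json
def shot(n,p,a):
    move_ptp(p,quat(a)); wait(.3); w=camera_info("wrist"); I=capture("wrist")
    cv2.imwrite(f"pics/{n}.png",I[:,:,::-1]); json.dump({k:np.asarray(v).tolist() for k,v in w.items()},open(f"pics/{n}.json","w")); print(n,"cam at",(-w["R"].T@w["t"]).round(3),"axis",w["R"][2].round(2),sense()["joint_pos"].round(2))
for n,p in(("ws",(.45,-.33,.33)),("wt",(.55,.015,.33))):
  for a in(1.33,1.33-np.pi):
    q=solve_ik(p,quat(a)); print(a,None if q is None else q.round(2))
shot("ws",(.47,-.33,.33),1.33-np.pi if abs(solve_ik((.47,-.33,.33),quat(1.33-np.pi))[5])<2.5 else 1.33)
shot("wt",(.55,.015,.36),1.33-np.pi)
```

```text
tall [[0.6173, 0.0633], [0.5874, -0.0582], [0.5413, 0.0178]] red [[0.60302718 0.00329133]] pan [[ 0.50724794 -0.3407201 ]]
1.33 [-0.79  0.11  1.45 -0.    1.58 -2.12]
-1.811592653589793 [-0.79  0.11  1.45 -0.    1.58  1.02]
1.33 [-0.13  0.09  1.47 -0.    1.58 -1.46]
-1.811592653589793 [-0.13  0.09  1.47 -0.    1.58  1.68]
ws cam at [ 0.544 -0.349  0.473] axis [-0.3   0.07 -0.95] [-0.76  0.15  1.41 -0.    1.59  1.05]
wt cam at [ 0.625 -0.004  0.503] axis [-0.3   0.07 -0.95] [-0.13  0.09  1.42  0.    1.64  1.68]
```

Run:
```python
import cv2,numpy as np
a=cv2.imread("pics/wt.png");b=cv2.imread("pics/ws.png")
cv2.imwrite("pics/w2.png",np.vstack([cv2.resize(a,(480,300),interpolation=3),cv2.resize(b,(480,300),interpolation=3)]))
```

```text
(no output)
```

View pics/w2.png

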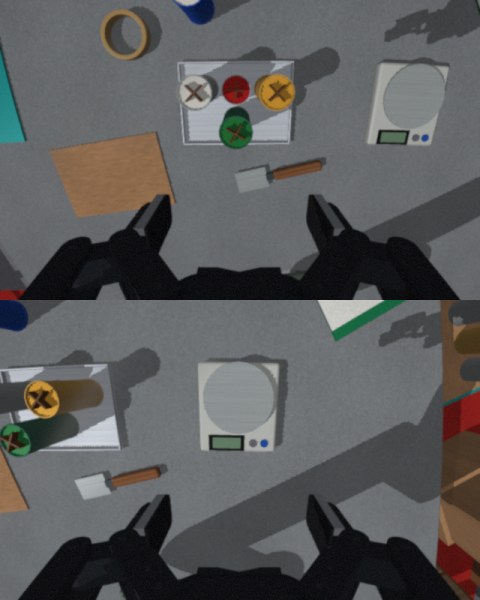

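The wrist view shows the tins at (195,92), (236,90), (277,92) and (236,133), and the pan is clear. I'll cross-check by overlaying the top-camera estimates on the wrist pictures.

Run:
```python
from h import *
import json
L=lambda n:{k:np.array(v) for k,v in json.load(open(f"pics/{n}.json")).items()}
t=np.linspace(0,2*np.pi,90)
def draw(n,items,x0,y0,w,h,f):
    I=cv2.imread(f"pics/{n}.png"); I=cv2.resize(I[y0:y0+h,x0:x0+w],None,fx=f,fy=f,interpolation=2); c=L(n)
    for (x,y,z,r) in items:
        p=proj(c,np.c_[x+r*np.cos(t),y+r*np.sin(t),0*t+z]); cv2.polylines(I,[np.int32((p-[x0,y0]+.5)*f)],True,(255,0,255),1)
    return I
T=[(.6173,.0633,.129,.028),(.5874,-.0582,.129,.028),(.5413,.0178,.129,.028),(.603,.0033,.05,.028)]
P=[(.5072,-.3407,.036,.065)]
A=draw("wt",T,225,70,180,130,4); B=draw("ws",P,255,75,130,130,2)
C=np.zeros((520,720+0,3),np.uint8); C[:520,:720]=A; C[260:,460:]=B[:,:]
cv2.imwrite("pics/ov.png",C)
```

```text
(no output)
```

View pics/ov.png

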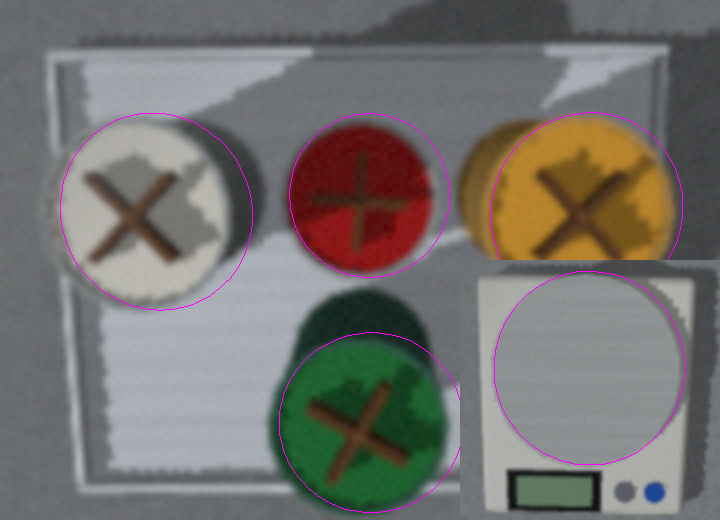

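The pan estimate fits. The wrist view puts the tins 3–6 mm further in +y than the top view, and the wrist values match the nominal tray geometry better, so I'll use estimates weighted towards them. I'll start with the green tin.

```bash
cat >> h.py <<'E'
TY=np.radians(-14); CY=np.radians(-4.6)
SPOT=dict(white=(.618,.0675,TY),gold=(.5875,-.0565,TY),green=(.541,.021,TY+np.pi/2))
RED=(.603,.0055); PAN=(.5072,-.3400)
cx=np.array([.4782,.3337]); cy=np.array([-np.sin(CY),np.cos(CY)])
CARD={n:(*(cx+k*cy),CY) for n,k in(("white",.076),("green",0),("gold",-.076))}
ZG=.079; UP=.15
def go(p,a):
    now=sense()["joint_pos"]; best=None
    for k in(-2,-1,0,1,2):
        q=solve_ik(p,quat(a+k*np.pi))
        if q is not None and (best is None or abs(q-now).max()<best[0]): best=(abs(q-now).max(),a+k*np.pi)
    move_ptp(p,quat(best[1]))
def pick(x,y,a,z=ZG):
    go((x,y,z+UP),a); wait(.1)
    if servo_line((x,y,z),v=.12,guard=15): print("!! contact going down",sense()["tool_pos"],sense()["force"])
    move_gripper(0.); s=sense(); print("grip",round(s["finger_gap"],3),s["tool_pos"].round(4),end=" ")
    servo_line((x,y,z+UP),v=.15); wait(.1); s=sense(); print("lifted gap",round(s["finger_gap"],3),"F",s["force"].round(1))
def place(x,y,a,z=ZG):
    go((x,y,z+UP),a); wait(.2); servo_line((x,y,z+.02),v=.12); wait(.2)
    g=servo_line((x,y,z-.004),v=.02,guard=4); s=sense(); print("down",g,s["tool_pos"].round(4),"F",s["force"].round(1),end=" ")
    move_gripper(1.); wait(.1); servo_line((x,y,z+UP),v=.15); print("clock",sense()["clock"])
E
python3 - <<'E'
from h import *
print(sense()["clock"]); pick(*SPOT["green"]); place(*CARD["green"])
cv2.imwrite("pics/a1.png",capture("scene")[:,:,::-1])
E
```

```text
3.3833
grip 0.644 [0.5418 0.0211 0.0799] lifted gap 0.643 F [-0.5  0.5 -3.6]
down True [0.478  0.3336 0.08  ] F [-0.9 -0.3  5.3] clock 12.5333
```

View pics/a1.png

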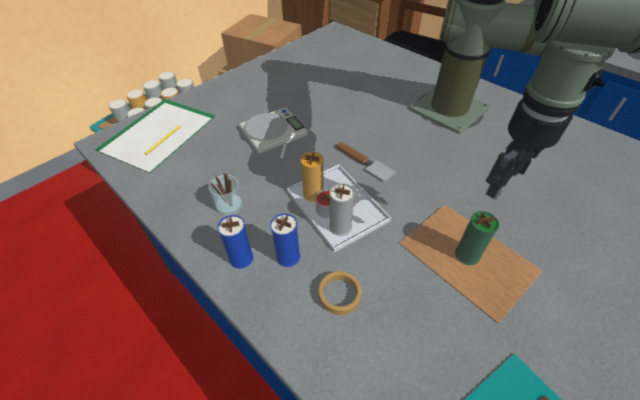

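Green stands upright in the middle of the cardboard at (477,240). White and gold are next.

Run:
```python
from h import *
for n in("white","gold"):
    pick(*SPOT[n]); place(*CARD[n])
servo_line(sense()["tool_pos"]+[-.06,0,.08],v=.2)
cv2.imwrite("pics/a2.png",capture("top")[:,:,::-1])
```

```text
grip 0.642 [0.6188 0.0675 0.08  ] lifted gap 0.645 F [ 0.   0.4 -2.4]
down True [0.4841 0.4093 0.0801] F [-0.7 -0.5  4.2] clock 22.4333
grip 0.644 [ 0.5883 -0.0567  0.08  ] lifted gap 0.647 F [-0.3 -0.4 -4.2]
down True [0.4719 0.2579 0.08  ] F [-0.5 -0.2  4.7] clock 32.775
```

View pics/a2.png

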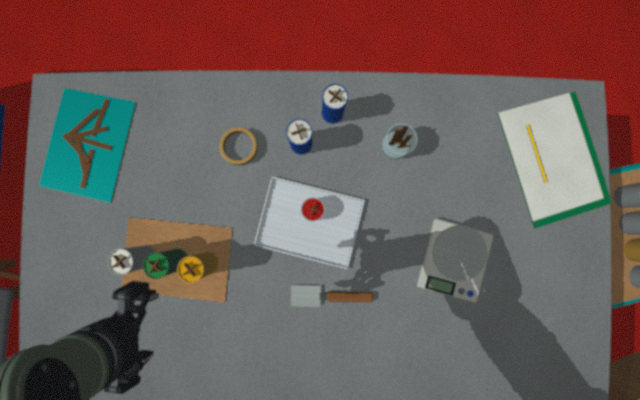

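All three tall tins stand on the sheet at (122,262), (156,265) and (190,269), and the red tin is still in its place at (313,209). Allowing for perspective, white's base lies about 50 mm inside the left edge. Now the short tin goes to the pan.

Run:
```python
from h import *
pick(*RED,TY+np.pi/2,z=.018); place(*PAN,TY+np.pi/2,z=.050)
p=(PAN[0]-.03,PAN[1],.33); go(p,TY+np.pi/2); wait(.3)
import json
w=camera_info("wrist"); I=capture("wrist")[:,:,::-1].copy()
t=np.linspace(0,2*np.pi,90)
for x,y,z,r in((*PAN,.036,.065),(*PAN,.082,.028)):
    cv2.polylines(I,[np.int32(proj(w,np.c_[x+r*np.cos(t),y+r*np.sin(t),0*t+z]))],True,(255,0,255),1)
cv2.imwrite("pics/a3.png",I); print(sense()["clock"])
```

```text
grip 0.638 [0.6041 0.0054 0.0191] lifted gap 0.641 F [ 0.4  0.3 -1.6]
down True [ 0.507  -0.3399  0.0511] F [ 0.  -0.1  4.5] clock 43.45
44.3917
```

View pics/a3.png

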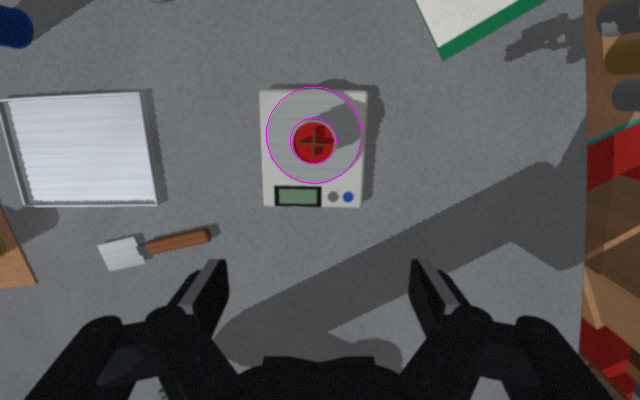

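The red tin (314,142) sits on the predicted circle, centred on the pan. I'll return the tall tins now.

Run:
```python
from h import *
for n in("white","gold","green"):
    pick(*CARD[n]); place(*SPOT[n])
go((.47,.03,.36),TY+np.pi/2)
servo_line((.45,.25,.36),v=.3); wait(.3)
T=capture("top")[:,:,::-1]; O=cv2.imread("pics/top0.png")
f=lambda I:cv2.resize(I[170:275,245:375],None,fx=3,fy=3,interpolation=2)
C=np.zeros((315+300,790,3),np.uint8); C[:315,:390]=f(O); C[:315,400:790]=f(T); C[315:,:480]=cv2.resize(T,(480,300),interpolation=3); cv2.imwrite("pics/a4.png",C[:600])
```

```text
grip 0.643 [0.4847 0.4099 0.08  ] lifted gap 0.641 F [-0.8  0.2 -3.1]
down True [0.6178 0.0675 0.0801] F [-0.8  0.2  4.4] clock 55.775
grip 0.641 [0.4724 0.2582 0.0799] lifted gap 0.637 F [ 0.8 -0.  -3.6]
down True [ 0.5873 -0.0564  0.0799] F [-1.2  0.6  5.3] clock 65.3333
grip 0.641 [0.4784 0.334  0.0799] lifted gap 0.645 F [-0.1  0.4 -2. ]
down True [0.5408 0.0211 0.0799] F [-0.5  0.4  4.9] clock 75.3917
```

View pics/a4.png

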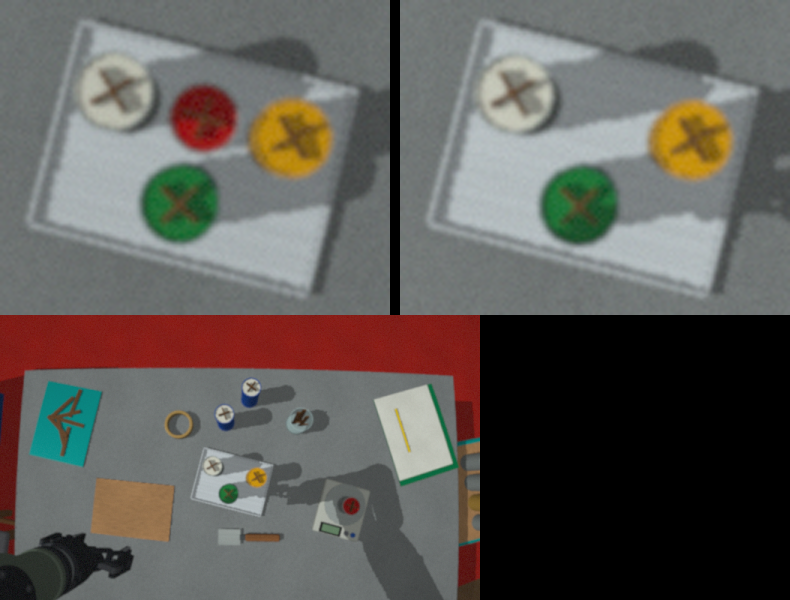

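Before: white (115,92), gold (291,138), green (180,203). After, with the 400 px panel offset taken off: (115,94), (291,140), (180,204). That is within about 2 px, or 1–2 mm. The bystanders look unmoved and the short tin is on the pan, so I'm handing in.

```bash
python3 -c "
from bench import *
finish_job()"
```

```text
the job is handed in; nothing more can be done
```

The job is handed in: the short red tin is on the scale's pan, and the white, gold and green tins are back in their starting spots on the tray. Before that, all three tall tins stood on the cardboard together while the short tin stayed in its place. The arm's clock was at about 75 s after the last placing, well under the 134 s limit.

- **Placing:** every set-down stopped on a light touch of about 4–5 N at the expected height, with no unexpected contacts.
- **Tall tins:** the last top-camera picture shows each within about 1–2 mm of its starting position, upright.
- **Short tin:** the wrist camera, checked just after placing, showed it centred on the pan to within a few mm. The last top picture still shows it there.
- **Left alone:** the tape, putty knife, jar and blue look-alikes look unmoved by eye; I did not measure them.
- **Disagreement:** the top and wrist cameras differed by 3–6 mm on where most of the tins stood at the start. I leaned towards the wrist values because they fit the tray's layout better.

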